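# Feel for the concealed catch and open the battery bay

### The arm

A 6-joint arm with a two-finger parallel gripper is mounted at the origin on the work surface. World frame = base frame: x ahead of the robot, y to its left, z up, the work surface at z = 0. Lengths are in m, angles in rad, forces in N, time in s.
With the tool pointing down it reaches from about 0.375 to 0.975 m from the base axis. Payload 3.8 kg.
Tool frame: the origin (TCP) lies at the very end of the fingers, on their centre line; the grasp point (between the pads) lies 19 mm behind it; z points along the fingers, y is the direction in which the jaws open and shut (so a half turn about z gives the same grasp; the last joint's range is limited). The gripper opens to 85 mm and grips with 20 to 120 N. Pads are 22 mm wide; open, the fingers measure 114 mm over their backs; the gripper's body (76 mm by 85 mm) begins 54 mm behind the grasp point. The pads swing forward as they close: fully open they stand 13 mm farther back than shut.
Start: joints at [1.175, 0.264, 1.604, -0, 1.274, -0.037], TCP at [0.237, 0.632, 0.231] pointing down, gripper open.
Joint ranges: [-2.63, 2.63], [-0.94, 2.18], [0.31, 2.57], [-1.31, 4.45], [0, 2.66], [-2.55, 2.55]. Speed limits (rad/s): [2.57, 2.57, 3.14, 3.14, 3.14, 3.14].

### API

Orientations are given as a rotation vector (axis times angle).
In Python, from workcell import status, read_camera, camera_info, order gives the robot as it stands.
- The arm moves only by the tool move_arm, never from a script. Its argument "deltas" is a list of rows, each a list of 3 entries, a list of its own where there are three numbers: the turn, a rotation vector about the world's x, y, z as a fraction of full scale, then the shift along the world's x, y, z as a fraction of full scale, then the closure, from -1 (fully open) to 1 (shut), so that 0 is half open. A call has 1 to 20 rows; each row is the pose to reach, as a shift and turn from the pose commanded when the call began; what a row does not reach only later rows make up. Full scale, the value 1, is 0.1 m for a shift and pi/2 rad for a turn. A row lasts 1/8 s, in which the tool goes at most 62.5 mm and 10.7 degrees, less where a joint would pass 70% of its speed; a pose out of reach is approached as far as the arm can. A call with a number of a shift or a turn outside -1 to 1 is refused whole. A call with a gripper value outside its range is refused whole. The fingers move at their own pace and stop on an object; "grip_force" is the grip in N (left out, the last holds). Time passes only in rows, so rows that repeat a pose let the fingers close. It gives the time, the measured TCP pose, the force and the opening at its end, in the units of the state.
- status.read_state(): the state, without advancing time (a new reading comes with each control period).
- read_camera(name): name is "scene" or "side" or "wrist"; returns (picture, depth): 400x640x3 uint8, red, green, blue; 400x640 float32, m along the optical axis (not along the pixel's ray), 0 where there is no reading.
- camera_info(name): a dict with "K" (3x3 intrinsics, pixels), "R" (3x3) and "t" (3): a world point X has camera coordinates R X + t. Camera axes: x right, y down, z forward; pixel columns grow to the right and rows downward; lengths in m; the calibration is good to about 2 mm. A picture is of the moment at which its call begins: read the wrist's pose just before it. camera_info takes no time and is no camera call; for the wrist camera it gives the pose at the moment of the call.
- order.finish_job(): hands the job in, once; it reports no verdict.
The state is a dict: "time": time; "q": joint angles; "joint_vel": joint speeds; "joint_torque": joint torques, N m; "tool_pos": TCP position; "tcp_rot": TCP orientation; "wrist_force": force on the tool from outside, world axes, zero at the start; "torque": the same for the moment, N m; "width": opening from 0.0 (shut) to 1.0 (fully open).
Only numpy, scipy, OpenCV 4.12 (cv2) and the standard library are available. Lean on these libraries where they do the work, as an engineer would, in place of code of your own. Each camera call takes 0.05 s, during which the arm holds its last target. There are 200 camera calls.

### The job

Open the battery bay in the top of the low instrument module. Its sliding cover is held by a concealed catch: of the four look-alike round discs sunk just below the panel, one gives when pressed and the other three are fixed blanking plugs, so feel with the fingertips for the one that gives and press it right in, until the cover springs ajar. Then push the cover's rib to slide the cover fully open, take the hand away, and leave the vial, the bottle and the screwdriver standing or lying where they are.

Things in the scene. Friction and masses are not known exactly. Their poses are not given: they have to be found in the camera images.
- unit: The low instrument module, fixed to the bench: a beige box 230 mm (its x) by 380 mm (its y), flat top panel 74 mm above the bench. Origin at the centre of its underside, on the bench; its z is up and its -x long side faces the robot. The four discs are at its +y end, the sliding cover at its -y end.
- disc_0 (a point): Centre of the top of a round grey disc, 48 mm in diameter, in a 50 mm hole of the panel, its top 2 mm below the panel. At (-55, +104) mm in the module's x, y. One of the four discs, any of them, is the sprung catch; the others are rigid plugs that look the same. The point is fixed to the panel: it does not go down with the disc. A closed gripper fits into the hole.
- disc_1 (a point): The same for the disc at (+13, +104) mm in the module's x, y.
- disc_2 (a point): The same for the disc at (-55, +36) mm in the module's x, y.
- disc_3 (a point): The same for the disc at (+13, +36) mm in the module's x, y.
- catch (a joint): How far the one sprung disc is pressed down, m: 0 at rest, 0.007 right in (about 4 N). It lets the cover go beyond about 0.005, and comes back up when released.
- cover (a joint): How far the cover has slid open, m, towards the module's -y: 0 shut and locked by the catch. Let go, it springs ajar to about 0.017, and from there a push of about 1 N slides it; 0.07 is the stop, fully open. It stays where it is left.
- rib (a point): Centre of the upright rib on the cover, which moves with the cover. The rib is 56 mm long along the module's x, 8 mm thick along its y, its top 9 mm above this point; the cover plate's upper face is 8 mm below this point and reaches 28 mm from it towards the module's +y.
- vial: Small capped glass vial, 22 mm in diameter, 45 mm high, standing on the panel beside the cover, on the side away from the robot. Origin at the centre of its underside. Must not be disturbed.
- bottle: Glass reagent bottle with a blue cap, 68 mm in diameter, 115 mm high, standing on the bench off the module's +y end. Origin at the centre of its underside. Must not be disturbed.
- screwdriver: Screwdriver about 160 mm long, lying on the bench off the module's -y end. Must not be disturbed.

How it is judged:
By the outcome, as a careful person would: the job done as asked, in the order asked, and still so for the second after the job is handed in, with the robot touching nothing.
It also fails if it takes over 48 s, if anything falls off the work surface, if the arm or the gripper's body presses on something with over 40 N, if the wrist force passes 120 N, or if a joint passes its speed limit or range.

## Working session

There is one attempt and no reset: what is moved stays moved. The work goes in short steps, Python scripts to look and compute and a tool call to move; the robot and the scene stay as the last step left them, time stands still between calls to the robot, and variables do not carry over. Pictures are saved under pics/ and viewed, about 8 in all and at most 12, crops included, and the job is handed in when it is done.

Besides the shell and the picture viewer there is one more tool, called after "Call:" by a JSON object that holds its "op" and its "data", one argument or row to a line. move_arm: Moves the arm, as the interface text tells. Its arguments: {"type":"object","properties":{"deltas":{"type":"array","items":{"type":"array"}},"grip_force":{"type":"number"}},"required":["deltas"]}

```bash
mkdir -p pics; ls; cat > h.py <<'E'
import numpy as np,cv2
from workcell import status, read_camera, camera_info, order
def grab(n):
    i=camera_info(n); p,d=read_camera(n); return p,d,i
def pts(d,i):
    v,u=np.mgrid[:d.shape[0],:d.shape[1]]; K=np.array(i["K"])
    c=np.stack([(u-K[0,2])/K[0,0]*d,(v-K[1,2])/K[1,1]*d,d],-1)
    return (c-np.array(i["t"]))@np.array(i["R"])
def ray(u,v,z,i):
    K,R,t=[np.array(i[k]) for k in "KRt"]
    o=-R.T@t; r=R.T@np.linalg.solve(K,[u,v,1.]); return o+r*(z-o[2])/r[2]
def proj(X,i):
    K,R,t=[np.array(i[k]) for k in "KRt"]
    c=K@(R@np.array(X)+t); return c[:2]/c[2]
E
python3 - <<'E'
from h import *
for n in("scene","side"):
    p,d,i=grab(n); cv2.imwrite(f"pics/{n}.png",p[...,::-1]); np.savez(f"{n}.npz",p=p,d=d,**i)
    print(n,-np.array(i["R"]).T@np.array(i["t"]))
    W=pts(d,i); m=(d>0)&(abs(W[...,2]-.074)<.004)
    c,s,a=cv2.minAreaRect(W[m][:,:2].astype(np.float32)); print(m.sum(),c,s,a)
print(status.read_state())
E
```

```text
pics
scene [ 1.09863691 -0.41513681  0.95008204]
9308 (0.015494287014007568, 0.2603040337562561) (1.0948411226272583, 1.318795084953308) 15.460980415344238
side [ 0.34846733 -0.89862031  0.71476518]
12455 (0.997353196144104, 0.9481205940246582) (2.514740228652954, 2.3575968742370605) 4.785223960876465
{'time': 0.1, 'q': array([ 1.17512519e+00,  2.64667637e-01,  1.60525221e+00,  6.41897795e-06,
        1.27369678e+00, -3.69070142e-02]), 'joint_vel': array([-0.00106524, -0.00115358, -0.00383085, -0.00012051,  0.00049157,
       -0.00019862]), 'joint_torque': array([ 1.50121959e-03, -5.16695702e+01, -3.68595028e+01,  1.21735711e-04,
        6.13667376e-03,  4.80042638e-05]), 'tool_pos': array([0.23675184, 0.63140809, 0.2300854 ]), 'tcp_rot': array([-0.56045201, -3.09074776,  0.00310267]), 'wrist_force': array([ 0.38155403, -0.14119081,  0.62699169]), 'torque': array([ 0.02104805, -0.02481129, -0.01088814]), 'width': 0.9989363702118308}
```

View pics/scene.png

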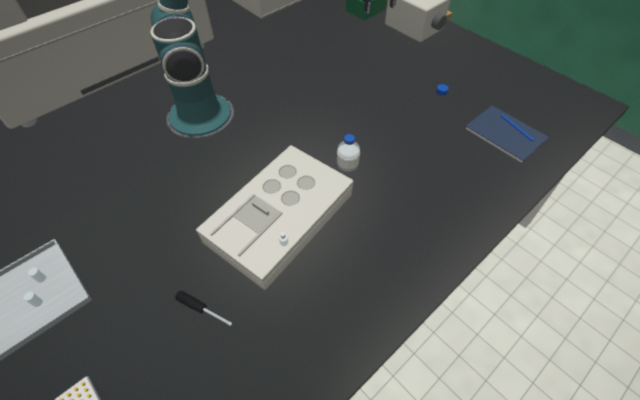

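View pics/side.png

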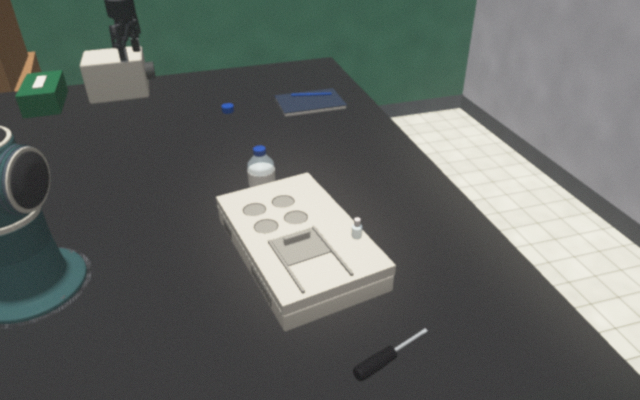

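The scene view shows the module at about (275,212), with discs at (288,172), (306,183), (272,187), (290,198), the rib at (261,209) and the vial at (283,238). The bottle is at (348,152) and the screwdriver at (204,308). The side view shows discs at (283,201), (254,209), (296,217), (266,226), the rib at (297,238) and the vial at (357,229).

```bash
cat > m.py <<'E'
from h import *
seed={"scene":[(288,172),(306,183),(272,187),(290,198)],"side":[(283,201),(254,209),(296,217),(266,226)]}
seedp={"scene":(300,170),"side":(280,212)}
for n in seed:
    f=np.load(n+".npz"); p,d=f["p"],f["d"]; i={k:f[k] for k in "KRt"}
    W=pts(d,i); hsv=cv2.cvtColor(p,cv2.COLOR_RGB2HSV)
    m=((d>0)&(abs(W[...,2]-.074)<.008)&(hsv[...,2]>90)).astype(np.uint8)
    _,l,st,_=cv2.connectedComponentsWithStats(m); 
    k=1+np.argmax(st[1:,4]); q=W[l==k]
    k=max(range(1,len(st)),key=lambda j: st[j,4] if st[j,0]>190 and st[j,0]+st[j,2]<400 and st[j,1]>130 else 0)
    q=W[l==k]; c,s,a=cv2.minAreaRect(q[:,:2].astype(np.float32))
    print(n,"panel z",np.median(q[:,2]),"rect",np.round(c,4),np.round(s,4),a)
    g=cv2.GaussianBlur(cv2.resize(cv2.cvtColor(p,cv2.COLOR_RGB2GRAY),None,fx=4,fy=4,interpolation=cv2.INTER_CUBIC),(5,5),0)
    for u,v in seed[n]:
        x0,y0=int(4*u-70),int(4*v-60); sub=g[y0:y0+120,x0:x0+140]
        t,b=cv2.threshold(sub[20:100,15:125],0,1,cv2.THRESH_BINARY_INV+cv2.THRESH_OTSU)
        cn=[c for c in cv2.findContours(b,cv2.RETR_EXTERNAL,cv2.CHAIN_APPROX_NONE)[0] if len(c)>40]
        cn=max(cn,key=cv2.contourArea); e=cv2.fitEllipse(cn)
        uu,vv=[(e[0][0]+x0+15+.5)/4-.5,(e[0][1]+y0+20+.5)/4-.5]
        print((u,v),np.round((uu,vv),1),np.round(e[1],0),np.round(ray(uu,vv,.074,i),4), "depth",np.round(W[int(round(vv)),int(round(uu))],4))
    hi=((d>0)&(W[...,2]>.078)).astype(np.uint8)
    for nm,(u,v),r in(("vial",{"scene":(283,238),"side":(357,229)}[n],9),("bottle",{"scene":(348,152),"side":(261,168)}[n],18),("rib",{"scene":(261,209),"side":(297,238)}[n],12)):
        w=W[v-r:v+r,u-r:u+r].reshape(-1,3); w=w[w[:,2]>.082]
        if len(w): print(nm,len(w),w.mean(0).round(4),w.min(0).round(3),w.max(0).round(3))
    cr=p[130:290,190:400] ; cv2.imwrite(f"pics/{n}_c.png",cv2.resize(cr[...,::-1],None,fx=3,fy=3,interpolation=cv2.INTER_CUBIC))
E
python3 m.py
```

```text
scene panel z 0.07445382342001178 rect [ 0.539 -0.071] [0.2338 0.3824] 10.284233093261719
(288, 172) [287.  171.1] [55. 74.] [0.4662 0.0194 0.074 ] depth [0.4636 0.0211 0.071 ]
(306, 183) [305.6 182.1] [57. 75.] [0.5332 0.0318 0.074 ] depth [0.5337 0.0329 0.0741]
(272, 187) [271.3 185.8] [58. 76.] [ 0.4784 -0.0474  0.074 ] depth [ 0.4784 -0.0483  0.0739]
(290, 198) [289.9 197.5] [61. 78.] [ 0.5454 -0.0352  0.074 ] depth [ 0.5465 -0.036   0.0737]
vial 96 [ 0.6493 -0.1393  0.1022] [ 0.637 -0.148  0.082] [ 0.657 -0.128  0.122]
bottle 221 [0.5368 0.1972 0.1183] [ 0.494 -0.415  0.082] [1.099 0.241 0.95 ]
rib 113 [ 0.5289 -0.1217  0.091 ] [ 0.481 -0.16   0.082] [ 0.569 -0.094  0.1  ]
side panel z 0.07514104624879946 rect [ 0.5405 -0.0699] [0.2331 0.3873] 10.238960266113281
(283, 201) [282.6 200.7] [49. 95.] [0.534  0.0349 0.074 ] depth [0.5346 0.0337 0.0737]
(254, 209) [253.9 208.8] [51. 98.] [0.4669 0.0225 0.074 ] depth [0.467  0.021  0.0745]
(296, 217) [295.4 216.6] [55. 99.] [ 0.5463 -0.0323  0.074 ] depth [ 0.5459 -0.0297  0.0713]
(266, 226) [265.5 225.5] [ 57. 102.] [ 0.4789 -0.0445  0.074 ] depth [ 0.4779 -0.0446  0.0731]
vial 162 [ 0.6441 -0.1422  0.1   ] [ 0.635 -0.149  0.082] [ 0.657 -0.13   0.12 ]
bottle 241 [0.5126 0.1775 0.1112] [ 0.348 -0.899  0.082] [0.545 0.228 0.715]
rib 213 [ 0.5251 -0.1299  0.0972] [ 0.348 -0.899  0.082] [ 0.553 -0.109  0.715]
```

Call:
{"op": "move_arm", "data": {
  "deltas": [
    [[0, 0, 0.1], [0.2, -0.5, 0], 1],
    [[0, 0, 0.2], [0.4, -1, 0], 1],
    [[0, 0, 0.34], [0.4, -1, 0], 1]
  ],
  "grip_force": 40
}}

```text
time: 0.48
tool_pos: [0.2778, 0.5284, 0.2303]
tcp_rot: [0.229, -3.132, 0.004]
wrist_force: [-0.3, -0.0, 0.6]
width: 0.375
```

Call:
{"op": "move_arm", "data": {
  "deltas": [
    [[0, 0, 0], [0.2, -0.5, 0], 1],
    [[0, 0, 0], [0.4, -1, 0], 1],
    [[0, 0, 0], [0.4, -1, 0], 1]
  ]
}}

```text
time: 0.85
tool_pos: [0.3177, 0.4289, 0.2306]
tcp_rot: [0.219, -3.133, 0.003]
wrist_force: [0.6, 0.7, 0.3]
width: 0.002
```

Call:
{"op": "move_arm", "data": {
  "deltas": [
    [[0, 0, 0], [0.2, -0.5, 0], 1],
    [[0, 0, 0], [0.4, -1, 0], 1],
    [[0, 0, 0], [0.4, -1, 0], 1]
  ]
}}

```text
time: 1.23
tool_pos: [0.3577, 0.3301, 0.231]
tcp_rot: [0.218, -3.134, 0.001]
wrist_force: [0.2, 0.2, -0.5]
width: -0.005
```

Call:
{"op": "move_arm", "data": {
  "deltas": [
    [[0, 0, 0], [0.2, -0.5, 0], 1],
    [[0, 0, 0], [0.4, -1, 0], 1],
    [[0, 0, 0], [0.4, -1, 0], 1]
  ]
}}

```text
time: 1.6
tool_pos: [0.3979, 0.2309, 0.2312]
tcp_rot: [-0.218, 3.134, 0.0]
wrist_force: [-0.7, 0.9, 0.0]
width: -0.003
```

Call:
{"op": "move_arm", "data": {
  "deltas": [
    [[0, 0, 0], [0.2, -0.5, 0], 1],
    [[0, 0, 0], [0.4, -1, 0], 1],
    [[0, 0, 0], [0.4, -1, 0], 1]
  ]
}}

```text
time: 1.98
tool_pos: [0.4381, 0.1315, 0.2313]
tcp_rot: [-0.219, 3.134, 0.001]
wrist_force: [0.0, 1.0, -0.1]
width: -0.002
```

Call:
{"op": "move_arm", "data": {
  "deltas": [
    [[0, 0, 0.025], [0.3, -1, 0], 1],
    [[0, 0, 0.025], [0.3, -1, 0], 1],
    [[0, 0, 0.025], [0.3, -1, 0], 1],
    [[0, 0, 0.025], [0.3, -1, 0], 1]
  ]
}}

```text
time: 2.48
tool_pos: [0.467, 0.034, 0.2311]
tcp_rot: [0.287, -3.128, -0.002]
wrist_force: [1.4, 0.6, -0.7]
width: 0.001
```

```bash
python3 - <<'E'
from h import *
p,d,i=grab("wrist"); cv2.imwrite("pics/w1.png",p[...,::-1]); np.savez("w1.npz",p=p,d=d,**i)
print(-np.array(i["R"]).T@np.array(i["t"]),status.read_state()["tool_pos"],status.read_state()["tcp_rot"])
for X in [(.4666,.021),(.5336,.0333),(.4787,-.046),(.5458,-.0337)]: print(proj((*X,.072),i).round(1))
E
```

```text
[0.39501452 0.02089562 0.37350621] [0.46685181 0.03406268 0.23108682] [ 2.88487714e-01 -3.12783906e+00 -1.77519947e-03]
[308.3 178.7]
[309.  249.1]
[231.6 178.4]
[236.8 248.9]
```

View pics/w1.png

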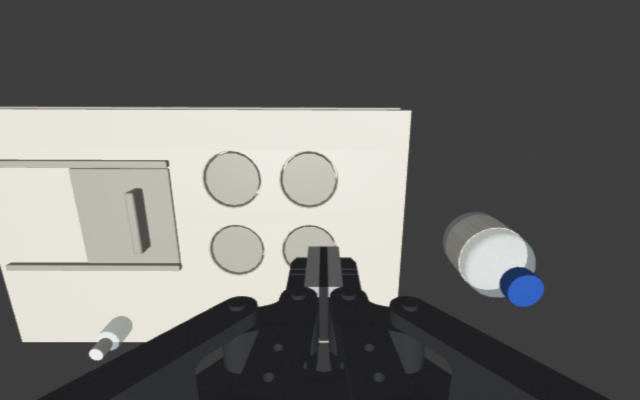

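The wrist view agrees with my disc projections (discs at (308,179), (232,179), (237,249); one behind the fingers). The rib is near (135,221), between rails at rows 163 and 266, with the vial at (112,338). Next I compute the rib position and go to disc_0.

```bash
python3 - <<'E'
from h import *
C=np.array([.539,-.0715]);a=np.radians(10.3);R=np.array([[np.cos(a),-np.sin(a)],[np.sin(a),np.cos(a)]])
f=np.load("w1.npz");i={k:f[k] for k in "KRt"};d=f["d"];W=pts(d,i)
for u,v in [(132,200),(135,222),(139,245),(110,210),(160,230),(125,163),(100,266),(232,180),(308,200),(200,130),(40,210)]:
    w=np.median(W[v-1:v+2,u-1:u+2].reshape(-1,3),0); print((u,v),w.round(4),"mod",(R.T@(w[:2]-C)).round(4))
w=W[185:256,120:152].reshape(-1,3); m=(R.T@(w[:,:2]-C).T).T; s=w[:,2]>.084
print(s.sum(),m[s].min(0),m[s].max(0),np.percentile(w[s,2],[5,50,95]))
for n,px in(("scene",(261,209)),("side",(297,237))):
    f=np.load(n+".npz");j={k:f[k] for k in "KRt"};x=ray(*px,.084,j);print(n,x,R.T@(x[:2]-C))
E
```

```text
(132, 200) [ 0.5053 -0.1201  0.0961] mod [-0.0418 -0.0418]
(135, 222) [ 0.5242 -0.1166  0.0965] mod [-0.0226 -0.0417]
(139, 245) [ 0.5457 -0.1131  0.0959] mod [-0.0008 -0.0422]
(110, 210) [ 0.5255 -0.1473  0.0791] mod [-0.0269 -0.0721]
(160, 230) [ 0.5366 -0.1028  0.0792] mod [-0.008  -0.0304]
(125, 163) [ 0.4796 -0.1347  0.0806] mod [-0.0698 -0.0516]
(100, 266) [ 0.5822 -0.1555  0.0805] mod [ 0.0274 -0.0904]
(232, 180) [ 0.4801 -0.0455  0.0719] mod [-0.0533  0.0361]
(308, 200) [0.486  0.0241 0.0722] mod [-0.0351  0.1036]
(200, 130) [ 0.4412 -0.0765  0.0738] mod [-0.0971  0.0126]
(40, 210) [ 0.5389 -0.2131  0.0741] mod [-0.0254 -0.1393]
997 [-0.12514462 -0.04830324] [0.00747225 0.11665159] [0.08525504 0.09486658 0.09694566]
scene [ 0.52932261 -0.1200808   0.084     ] [-0.01820779 -0.04606758]
side [ 0.52919211 -0.11353855  0.084     ] [-0.01716642 -0.03960743]
```

Call:
{"op": "move_arm", "data": {
  "deltas": [
    [[0, 0, 0], [0, -0.13, -0.5], 1],
    [[0, 0, 0], [0, -0.13, -1], 1],
    [[0, 0, 0], [0, -0.13, -1], 1]
  ]
}}

```text
time: 2.9
tool_pos: [0.4627, 0.0206, 0.1273]
tcp_rot: [0.288, -3.119, -0.002]
wrist_force: [-1.1, 0.1, -0.0]
width: -0.002
```

Call:
{"op": "move_arm", "data": {
  "deltas": [
    [[0, 0, 0], [0, 0, -0.2], 1],
    [[0, 0, 0], [0, 0, -0.4], 1],
    [[0, 0, 0], [0, 0, -0.5], 1],
    [[0, 0, 0], [0, 0, -0.5], 1],
    [[0, 0, 0], [0, 0, -0.5], 1]
  ]
}}

```text
time: 3.52
tool_pos: [0.4681, 0.0193, 0.0826]
tcp_rot: [-0.286, 3.126, -0.0]
wrist_force: [0.5, -0.5, -0.5]
width: -0.003
```

Call:
{"op": "move_arm", "data": {
  "deltas": [
    [[0, 0, 0], [0, 0, -0.06], 1],
    [[0, 0, 0], [0, 0, -0.1], 1],
    [[0, 0, 0], [0, 0, -0.12], 1],
    [[0, 0, 0], [0, 0, -0.12], 1],
    [[0, 0, 0], [0, 0, -0.12], 1]
  ]
}}

```text
time: 4.15
tool_pos: [0.4673, 0.019, 0.072]
tcp_rot: [0.285, -3.128, -0.0]
wrist_force: [-8.9, -0.4, 20.6]
width: 0.001
```

disc_0 is rigid: it stops at z 0.072 with about 20 N. Moving on to disc_1.

Call:
{"op": "move_arm", "data": {
  "deltas": [
    [[0, 0, 0], [0, 0, 0.12], 1],
    [[0, 0, 0], [0, 0, 0.2], 1],
    [[0, 0, 0], [0.35, 0.08, 0.2], 1],
    [[0, 0, 0], [0.67, 0.14, 0.2], 1],
    [[0, 0, 0], [0.67, 0.14, 0.12], 1],
    [[0, 0, 0], [0.67, 0.14, 0.12], 1]
  ]
}}

```text
time: 4.9
tool_pos: [0.5322, 0.0329, 0.0798]
tcp_rot: [0.285, -3.125, -0.0]
wrist_force: [-0.5, -0.4, 0.1]
width: -0.0
```

Call:
{"op": "move_arm", "data": {
  "deltas": [
    [[0, 0, 0], [0, 0, -0.06], 1],
    [[0, 0, 0], [0, 0, -0.1], 1],
    [[0, 0, 0], [0, 0, -0.12], 1],
    [[0, 0, 0], [0, 0, -0.12], 1],
    [[0, 0, 0], [0, 0, -0.12], 1]
  ]
}}

```text
time: 5.52
tool_pos: [0.5329, 0.0328, 0.072]
tcp_rot: [0.285, -3.127, 0.0]
wrist_force: [-10.7, -0.6, 21.2]
width: 0.002
```

disc_1 is rigid too. Next is disc_3.

Call:
{"op": "move_arm", "data": {
  "deltas": [
    [[0, 0, 0], [0, 0, 0.12], 1],
    [[0, 0, 0], [0, 0, 0.2], 1],
    [[0, 0, 0], [0.06, -0.35, 0.2], 1],
    [[0, 0, 0], [0.12, -0.67, 0.2], 1],
    [[0, 0, 0], [0.12, -0.67, 0.12], 1],
    [[0, 0, 0], [0.12, -0.67, 0.12], 1]
  ]
}}

```text
time: 6.28
tool_pos: [0.5449, -0.0336, 0.0801]
tcp_rot: [0.284, -3.126, -0.001]
wrist_force: [-0.3, 0.9, -0.6]
width: 0.001
```

Call:
{"op": "move_arm", "data": {
  "deltas": [
    [[0, 0, 0], [0, 0, -0.06], 1],
    [[0, 0, 0], [0, 0, -0.1], 1],
    [[0, 0, 0], [0, 0, -0.12], 1],
    [[0, 0, 0], [0, 0, -0.12], 1],
    [[0, 0, 0], [0, 0, -0.12], 1]
  ]
}}

```text
time: 6.9
tool_pos: [0.5457, -0.0332, 0.072]
tcp_rot: [0.287, -3.127, -0.001]
wrist_force: [-8.6, 0.8, 19.6]
width: 0.001
```

disc_3 is rigid, which leaves disc_2. I'll feel it first.

Call:
{"op": "move_arm", "data": {
  "deltas": [
    [[0, 0, 0], [0, 0, 0.12], 1],
    [[0, 0, 0], [0, 0, 0.2], 1],
    [[0, 0, 0], [-0.35, -0.06, 0.2], 1],
    [[0, 0, 0], [-0.67, -0.12, 0.2], 1],
    [[0, 0, 0], [-0.67, -0.12, 0.12], 1],
    [[0, 0, 0], [-0.67, -0.12, 0.12], 1]
  ]
}}

```text
time: 7.65
tool_pos: [0.4791, -0.0459, 0.0808]
tcp_rot: [0.286, -3.128, -0.0]
wrist_force: [-0.2, 0.3, 0.2]
width: -0.003
```

Call:
{"op": "move_arm", "data": {
  "deltas": [
    [[0, 0, 0], [0, 0, -0.06], 1],
    [[0, 0, 0], [0, 0, -0.1], 1],
    [[0, 0, 0], [0, 0, -0.12], 1],
    [[0, 0, 0], [0, 0, -0.12], 1],
    [[0, 0, 0], [0, 0, -0.12], 1]
  ]
}}

```text
time: 8.28
tool_pos: [0.4792, -0.046, 0.0694]
tcp_rot: [-0.286, 3.128, -0.0]
wrist_force: [1.2, -0.1, 1.6]
width: 0.0
```

disc_2 gives: it went 2.6 mm down with only about 1.6 N. I'll press it right in and then lift away.

Call:
{"op": "move_arm", "data": {
  "deltas": [
    [[0, 0, 0], [0, 0, -0.02], 1],
    [[0, 0, 0], [0, 0, -0.04], 1],
    [[0, 0, 0], [0, 0, -0.05], 1],
    [[0, 0, 0], [0, 0, -0.06], 1],
    [[0, 0, 0], [0, 0, -0.06], 1],
    [[0, 0, 0], [0, 0, -0.06], 1]
  ]
}}

```text
time: 9.02
tool_pos: [0.4793, -0.046, 0.0648]
tcp_rot: [-0.286, 3.128, -0.0]
wrist_force: [-4.6, 0.7, 12.3]
width: -0.001
```

Call:
{"op": "move_arm", "data": {
  "deltas": [
    [[0, 0, 0], [0, 0, 0.2], 1],
    [[0, 0, 0], [0, 0, 0.5], 1],
    [[0, 0, 0], [0, 0, 0.9], 1],
    [[0, 0, 0], [0, 0, 1], 1],
    [[0, 0, 0], [0, 0, 1], 1],
    [[0, 0, 0], [0, 0, 1], 1]
  ]
}}

```text
time: 9.78
tool_pos: [0.4776, -0.0458, 0.1614]
tcp_rot: [0.285, -3.125, -0.001]
wrist_force: [-0.3, -0.1, -0.6]
width: -0.0
```

```bash
python3 - <<'E'
from h import *
C=np.array([.539,-.0715]);a=np.radians(10.3);R=np.array([[np.cos(a),-np.sin(a)],[np.sin(a),np.cos(a)]])
p,d,i=grab("wrist"); cv2.imwrite("pics/w2.png",p[...,::-1]);W=pts(d,i)
m=(W[...,:2]-C)@R
s=(d>0)&(abs(m[...,0]+.021)<.035)&(m[...,1]<-.02)&(m[...,1]>-.17)&(W[...,2]>.09)&(W[...,2]<.1)
print(s.sum(),m[s].mean(0),np.percentile(m[s],[3,97],axis=0),np.median(W[s],0))
r=np.median(m[s],0);r=np.array([-.021,m[s].mean(0)[1]]);
for off in(.03,.045):print("start",C+R@(r+[0,off]))
print("end of push dir",R@[0,-1],status.read_state()["tool_pos"])
E
```

```text
1131 [-0.02212559 -0.06002464] [[-0.047514   -0.06430641]
 [ 0.00498686 -0.05702835]] [ 0.52729576 -0.13447412  0.09547209]
start [ 0.52370689 -0.10479565]
start [ 0.52102485 -0.09003737]
end of push dir [ 0.17880222 -0.98388504] [ 0.47759927 -0.04580381  0.16129951]
```

View pics/w2.png

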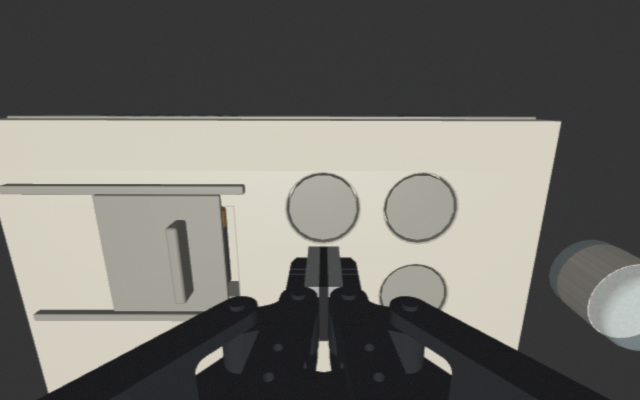

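The cover is ajar: the rib at about (178,262) has moved from module y −42.5 to −60 mm. I'll go to the +y side of the rib and lower the fingers.

Call:
{"op": "move_arm", "data": {
  "deltas": [
    [[0, 0, 0], [0.25, -0.3, 0], 1],
    [[0, 0, 0], [0.45, -0.59, 0], 1],
    [[0, 0, 0], [0.45, -0.59, 0], 1],
    [[0, 0, 0], [0.45, -0.59, -0.3], 1],
    [[0, 0, 0], [0.45, -0.59, -0.6], 1],
    [[0, 0, 0], [0.45, -0.59, -0.77], 1],
    [[0, 0, 0], [0.45, -0.59, -0.77], 1],
    [[0, 0, 0], [0.45, -0.59, -0.77], 1]
  ]
}}

```text
time: 10.82
tool_pos: [0.5246, -0.1049, 0.0871]
tcp_rot: [-0.286, 3.127, -0.001]
wrist_force: [-0.4, 1.1, -0.1]
width: 0.0
```

Call:
{"op": "move_arm", "data": {
  "deltas": [
    [[0, 0, 0], [0.018, -0.1, -0.02], 1],
    [[0, 0, 0], [0.036, -0.2, -0.02], 1],
    [[0, 0, 0], [0.053, -0.3, -0.02], 1],
    [[0, 0, 0], [0.071, -0.4, -0.02], 1],
    [[0, 0, 0], [0.089, -0.5, -0.02], 1],
    [[0, 0, 0], [0.107, -0.59, -0.02], 1],
    [[0, 0, 0], [0.107, -0.59, -0.02], 1],
    [[0, 0, 0], [0.107, -0.59, -0.02], 1]
  ]
}}

```text
time: 11.82
tool_pos: [0.5343, -0.164, 0.0839]
tcp_rot: [0.285, -3.128, -0.0]
wrist_force: [0.2, 0.2, 0.4]
width: -0.002
```

Call:
{"op": "move_arm", "data": {
  "deltas": [
    [[0, 0, 0], [0.005, -0.03, 0], 1],
    [[0, 0, 0], [0.011, -0.06, 0], 1],
    [[0, 0, 0], [0.011, -0.06, 0], 1]
  ]
}}

```text
time: 12.2
tool_pos: [0.5358, -0.1701, 0.0842]
tcp_rot: [0.286, -3.128, 0.0]
wrist_force: [0.3, -0.6, 0.0]
width: 0.001
```

```bash
cat > rib.py <<'E'
from h import *
import sys
C=np.array([.539,-.0715]);a=np.radians(10.3);R=np.array([[np.cos(a),-np.sin(a)],[np.sin(a),np.cos(a)]])
for n in sys.argv[1:]:
    p,d,i=grab(n); cv2.imwrite(f"pics/{n}_r.png",p[...,::-1]);W=pts(d,i);m=(W[...,:2]-C)@R
    s=(d>0)&(abs(m[...,0]+.021)<.035)&(m[...,1]<-.02)&(m[...,1]>-.17)&(W[...,2]>.09)&(W[...,2]<.1)
    print(n,s.sum(),m[s].mean(0),np.percentile(m[s],[3,50,97],axis=0)[:,1])
st=status.read_state();print(st["time"],R.T@(st["tool_pos"][:2]-C),st["wrist_force"])
E
python3 rib.py wrist
```

```text
wrist 2140 [-0.03192608 -0.10835673] [-0.11701512 -0.11194304 -0.08549753]
12.25 [-0.02067981 -0.09638906] [0.00204636 0.47795722 0.54460167]
```

Call:
{"op": "move_arm", "data": {
  "deltas": [
    [[0, 0, 0], [0.005, -0.03, 0], 1],
    [[0, 0, 0], [0.005, -0.03, 0], 1]
  ]
}}

```text
time: 12.5
tool_pos: [0.5361, -0.1715, 0.0843]
tcp_rot: [0.285, -3.128, -0.005]
wrist_force: [-0.5, 6.2, 0.6]
width: -0.002
```

Call:
{"op": "move_arm", "data": {
  "deltas": [
    [[0, 0, 0], [0.005, -0.03, 0], 1],
    [[0, 0, 0], [0.005, -0.03, 0], 1],
    [[0, 0, 0], [0.005, -0.03, 0], 1]
  ]
}}

```text
time: 12.88
tool_pos: [0.5361, -0.1719, 0.0842]
tcp_rot: [0.284, -3.127, -0.011]
wrist_force: [-1.7, 13.7, 4.8]
width: -0.003
```

The cover is at its stop: the fingers stall with 14 N. I'll back off, lift and check.

Call:
{"op": "move_arm", "data": {
  "deltas": [
    [[0, 0, 0], [-0.02, 0.12, 0], 1],
    [[0, 0, 0], [-0.03, 0.18, 0], 1],
    [[0, 0, 0], [-0.03, 0.18, 0.3], 1],
    [[0, 0, 0], [-0.03, 0.18, 0.7], 1],
    [[0, 0, 0], [-0.03, 0.18, 1], 1],
    [[0, 0, 0], [-0.03, 0.18, 1], 1]
  ]
}}

```text
time: 13.62
tool_pos: [0.5361, -0.1591, 0.1878]
tcp_rot: [-0.285, 3.122, -0.005]
wrist_force: [0.1, -0.4, -0.3]
width: -0.0
```

Call:
{"op": "move_arm", "data": {
  "deltas": [
    [[0, 0, 0], [-0.4, 0.5, 0.4], 1],
    [[0, 0, 0], [-0.8, 1, 0.8], 1],
    [[0, 0, 0], [-0.8, 1, 0.8], 1],
    [[0, 0, 0], [-0.8, 1, 0.8], 1]
  ]
}}

```text
time: 14.12
tool_pos: [0.4535, -0.0573, 0.2645]
tcp_rot: [-0.288, 3.127, -0.001]
wrist_force: [1.3, 0.0, 0.2]
width: 0.002
```

```bash
python3 rib.py wrist scene side; python3 - <<'E'
import cv2,numpy as np
a=np.load("scene.npz")["p"][...,::-1][120:340,160:380];b=cv2.imread("pics/scene_r.png")[120:340,160:380]
cv2.imwrite("pics/cmp.png",cv2.resize(np.hstack([a,b]),None,fx=1.8,fy=1.8))
E
```

```text
wrist 537 [-0.02142671 -0.11317503] [-0.11749428 -0.11278487 -0.11015154]
scene 70 [-0.01901981 -0.11594406] [-0.11906808 -0.11656487 -0.11157015]
side 155 [-0.02170107 -0.11676767] [-0.12038594 -0.11736235 -0.11116222]
14.275 [-0.08172542  0.02814548] [-0.02558037  0.6422669  -0.53213459]
```

View pics/side_r.png

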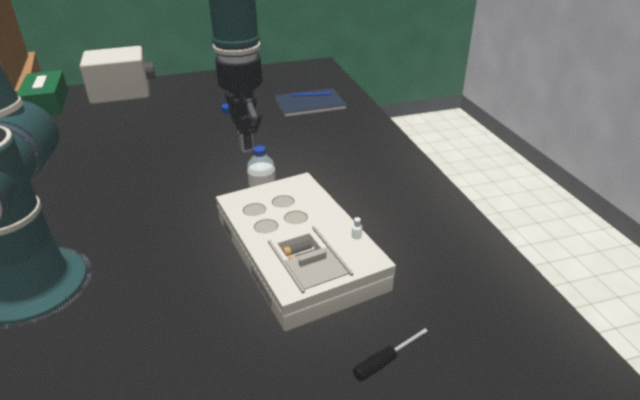

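View pics/cmp.png

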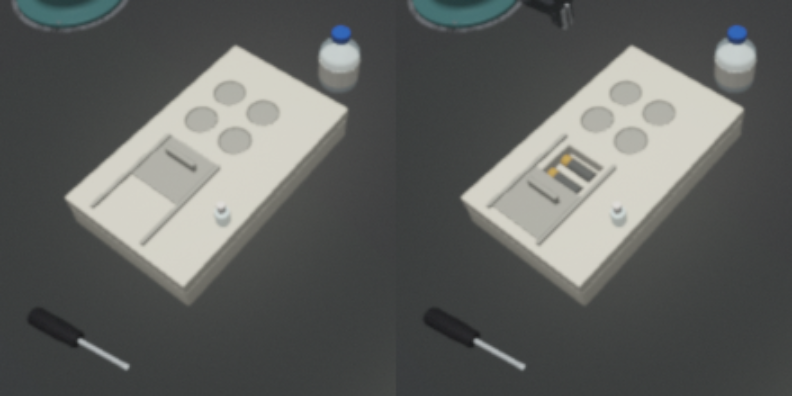

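The bay is open, with the batteries visible. The vial (side view 357,229), bottle and screwdriver are where they started, and the arm is clear. Handing in.

```bash
python3 -c "
from workcell import order
print(order.finish_job())"
```

```text
the job is handed in; nothing more can be done
None
```

The battery bay is open and the job is handed in, at about 14.3 s of the 48 s allowed.

- **Finding the catch:** I felt all four discs with the closed fingertips. disc_0, disc_1 and disc_3 were rigid, each stopping at z = 0.072 m with about 20 N. disc_2 gave, going 2.6 mm down with about 1.6 N. I pressed it to its stop, about 7 mm in, and the cover sprang ajar by about 17.5 mm.
- **Opening the cover:** I pushed the rib until the cover hit its stop and the fingers stalled at about 14 N. Then I backed off, lifted and moved the hand clear.
- **Last checks:** The wrist camera puts the rib 70 to 71 mm from where it started, which matches the 70 mm stop. The scene and side cameras read 3 to 4 mm further, within what their coarser depth and calibration allow. In the scene picture, before and after, the vial, bottle and screwdriver look unmoved. The wrist force was back near zero. No check failed.

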